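# Slip the green jewellery case back into the packed row

## Robot

A 6-joint arm with a two-finger parallel gripper is mounted at the origin on the work surface. World frame = base frame: x ahead of the robot, y to its left, z up, the work surface at z = 0. Lengths are in m, angles in rad, forces in N, time in s.
With the tool pointing down it reaches from about 0.325 to 0.925 m from the base axis. Payload 3.1 kg.
Tool frame: the origin (TCP) lies on the centre line of the jaws, within the pads' length; the fingertips stand ctrl.finger_overhang ahead of it and the grasp point (between the pads) lies 11 mm behind it (ctrl.finger_overhang is the distance from the TCP to the fingertips, in m); z points along the fingers, y is the line along which they close (so a half turn about z gives the same grasp; the last joint's range is limited). The gripper opens to 85 mm and grips with 20 to 120 N. Pads are 22 mm wide; open, the fingers measure 114 mm over their backs; the gripper's body (76 mm by 85 mm) begins 54 mm behind the grasp point. The pads swing forward as they close: fully open they stand 13 mm farther back than shut.
Start: joints at [-1.385, 0.217, 1.613, -0, 1.311, -0.112], TCP at [0.183, -0.597, 0.239] pointing down, gripper open.
Joint ranges: [-2.75, 2.75], [-0.78, 2.1], [0.31, 2.55], [-1.13, 4.27], [0.13, 2.63], [-2.58, 2.58]. Speed limits (rad/s): [2.79, 2.79, 3.14, 3.14, 3.14, 3.14].

## Interface

Orientations are given as [roll, pitch, yaw] about the fixed x, y, z axes, in that order (R = Rz(yaw) Ry(pitch) Rx(roll)).
In Python, from plant import monitor, optics, ctrl gives the robot as it stands.
- The arm moves only by the tool jog_arm, never from a script. Its argument "deltas" is text: rows parted by semicolons, each of 7 numbers parted by spaces: the shift along the tool's x, y, z each as a share of 1000 mm, from -1 to 1, then the turn, a rotation vector about the tool's x, y, z each as a share of 180 degrees, from -1 to 1, then the finger opening in mm, from 0 to 85.4. A call has 1 to 20 rows; each row is the pose to reach, as a shift and turn from the pose commanded when the call began, along the tool's axes at that moment, turning the shorter way round; what a row does not reach only later rows make up. A row lasts 1/12 s, in which the tool goes at most 41.7 mm and 7.16 degrees, less where a joint would pass 70% of its speed; a pose out of reach is approached as far as the arm can. A call with a number of a shift or a turn outside -1 to 1 is refused whole. A call with a gripper value outside its range is refused whole. The fingers move at their own pace and stop on an object; "grip_force" is the grip in N (left out, the last holds). Time passes only in rows, so rows that repeat a pose let the fingers close. It gives the time, the measured TCP pose, the force, the opening and the grip force at its end, in the units of the state.
- monitor.state(): the state, without advancing time (a new reading comes with each control period).
- optics.read_camera(name): name is "side" or "top" or "wrist"; returns (picture, depth): 400x640x3 uint8, blue, green, red; 400x640 float32, m along the optical axis (not along the pixel's ray), 0 where there is no reading.
- optics.camera_params(name): a dict with "intrinsics" (3x3 intrinsics, pixels), "world_from_camera" (4x4, takes a point from camera to world coordinates). Camera axes: x right, y down, z forward; pixel columns grow to the right and rows downward; lengths in m; the calibration is good to about 2 mm. The wrist camera is an equidistant fisheye: a pixel r from the principal point sees the ray r / f radians off the axis. A picture is of the moment at which its call begins: read the wrist's pose just before it. camera_params takes no time and is no camera call; for the wrist camera it gives the pose at the moment of the call.
- ctrl.sign_off(): hands the job in; it is judged then, once.
The state is a dict: "t": time; "joint_positions": joint angles; "joint_velocities": joint speeds; "tau": joint torques, N m; "eef_pos": TCP position; "tcp_rot": TCP orientation; "wrist_force": force on the tool from outside, world axes, zero at the start; "wrist_torque": the same for the moment, N m; "gripper_width": finger opening in m; "gripper_force": force on a finger pad.
Only numpy, scipy, OpenCV 4.12 (cv2) and the standard library are available. Lean on these libraries where they do the work, as an engineer would, in place of code of your own. Each camera call takes 0.05 s, during which the arm holds its last target. There are 200 camera calls.

## Task

Put the green jewellery case back in the rack, in the narrow gap between the two red cases: ease it in gently, nudging its neighbours apart without forcing or toppling any, and push it fully home against the back rails so that its end is flush with the rest. Leave all five cases in the rack standing upright, square and fully home, let go, and do not disturb the other things on the table.

Things in the scene. Friction and masses are not known exactly. Their poses are not given: they have to be found in the camera images.
- rack: dark wooden open-topped rack, fixed, holding the row. Origin on the table under point rack_home; x points into the rack along the cases, y across the row, z up. Base board 12 mm thick, x -70 to +73 mm. End cheeks: inner faces at y +69 and -69 mm, from x -60 mm back, 95 to 117 mm high. Open front faces -x. Back rails: front face at x +60 mm, up to z 94 mm
- rack_home (a point): point on the rack's base board, midway between the cheeks (rack x 0, z 12 mm). A case touching the back rails is home: its origin is level with this point along the rack's x and z. The 4 cases fill 104 of the 138 mm between the cheeks, with 1 to 11 mm between cases; the free room lies at random left or right of the row; 8 mm remain when the fifth is in
- green: green jewellery case on edge, 120 mm long (x) x 26 thick (y) x 95 high. Seen from above both ends are bevelled: the last 18 mm narrow evenly from 26 to 14 mm thick. Loose, smooth, 0.13 to 0.25 kg. Origin: centre of underside, z up. Starts standing alone on the table, to the left or the right in front of the rack
- red_a: dark red jewellery case on edge, 120 mm long (x) x 26 thick (y) x 95 high. Seen from above both ends are bevelled: the last 18 mm narrow evenly from 26 to 14 mm thick. Loose, smooth, 0.13 to 0.25 kg. Origin: centre of underside, z up. One of the middle pair (either may be left), 6 to 11 mm apart, a cream case beyond each; x along the rack's x. Pushed at one end it swings aside and may jam askew
- red_b: dark red jewellery case on edge, 120 mm long (x) x 26 thick (y) x 95 high. Seen from above both ends are bevelled: the last 18 mm narrow evenly from 26 to 14 mm thick. Loose, smooth, 0.13 to 0.25 kg. Origin: centre of underside, z up. One of the middle pair (either may be left), 6 to 11 mm apart, a cream case beyond each; x along the rack's x. Pushed at one end it swings aside and may jam askew
- cream_a: cream jewellery case on edge, 120 mm long (x) x 26 thick (y) x 95 high. Seen from above both ends are bevelled: the last 18 mm narrow evenly from 26 to 14 mm thick. Loose, smooth, 0.13 to 0.25 kg. Origin: centre of underside, z up. One of the two outer cases of the row; its x is along the rack's x
- cream_b: cream jewellery case on edge, 120 mm long (x) x 26 thick (y) x 95 high. Seen from above both ends are bevelled: the last 18 mm narrow evenly from 26 to 14 mm thick. Loose, smooth, 0.13 to 0.25 kg. Origin: centre of underside, z up. One of the two outer cases of the row; its x is along the rack's x
- jar: empty glass jar, 80 mm across, 110 mm high; bystander. Origin: centre of its underside
- tin: round powder tin with pink lid, 74 mm across, 70 mm high; bystander. Origin: centre of its underside
- mirror: black hand mirror lying flat: 120 mm disc, handle toward its -x, 230 mm long in all, 12 mm thick; bystander. Origin: under the centre of the disc
- hair_band: white plastic hair band lying flat, a C-shaped arc about 130 mm across and 9 mm thick; bystander. Origin: centre of the arc, on the table
Mind the look-alikes: they are no part of the job. There is more than one size of the green; the job needs the largest.

How it is judged:
By the outcome, as a careful person would: the job done as asked, in the order asked, and still so for the second after the job is handed in, with the robot touching nothing.
It also fails if it takes over 72 s, if anything falls off the work surface, if the arm or the gripper's body presses on something with over 40 N, if the wrist force passes 120 N, or if a joint passes its speed limit or range.

## Working session

There is one attempt and no reset: what is moved stays moved. The work goes in short steps, Python scripts to look and compute and a tool call to move; the robot and the scene stay as the last step left them, time stands still between calls to the robot, and variables do not carry over. Pictures are saved under pics/ and viewed, at most 10 in all, crops included, and the job is handed in when it is done.

Besides the shell and the picture viewer there is one more tool, called after "Request:" as name(argument=value, ...) on one line, values as JSON. jog_arm: Moves the arm, as the interface text tells. Shift numbers are shares of 1000 mm and turn numbers shares of 180 degrees, none past 1 either way. Its arguments: {"type":"object","properties":{"deltas":{"type":"string"},"grip_force":{"type":"number"}},"required":["deltas"]}

```bash
mkdir -p pics; ls; cat > h.py <<'E'
import numpy as np, cv2
from plant import monitor, optics, ctrl
def grab(n,fn=None):
    p=optics.camera_params(n); im,d=optics.read_camera(n)
    if fn: cv2.imwrite('pics/'+fn,im); np.savez('pics/'+fn[:-4]+'.npz',im=im,d=d,K=p['intrinsics'],T=p['world_from_camera'])
    return im,d,np.array(p['intrinsics']),np.array(p['world_from_camera'])
def cloud(d,K,T):
    v,u=np.mgrid[:d.shape[0],:d.shape[1]]
    P=np.stack([(u-K[0,2])/K[0,0]*d,(v-K[1,2])/K[1,1]*d,d],-1)
    return P@T[:3,:3].T+T[:3,3]
E
python3 - <<'E'
from h import *
for n in ['top','side']:
    im,d,K,T=grab(n,n+'0.png'); print(n,K.round(1).tolist(),T.round(3).tolist())
s=monitor.state(); print({k:np.round(v,3).tolist() for k,v in s.items()},ctrl.finger_overhang)
E
```

```text
pics
top [[385.5, 0.0, 315.0], [0.0, 385.5, 206.5], [0.0, 0.0, 1.0]] [[0.019, -0.987, 0.162, 0.354], [-1.0, -0.02, -0.005, 0.034], [0.008, -0.162, -0.987, 1.133], [0.0, 0.0, 0.0, 1.0]]
side [[446.1, 0.0, 321.6], [0.0, 446.1, 206.0], [0.0, 0.0, 1.0]] [[-0.999, -0.025, 0.048, 0.431], [-0.051, 0.73, -0.682, 1.082], [-0.018, -0.683, -0.73, 1.18], [0.0, 0.0, 0.0, 1.0]]
{'t': 0.1, 'joint_positions': [-1.385, 0.218, 1.615, 0.0, 1.311, -0.112], 'joint_velocities': [-0.001, -0.001, -0.003, 0.001, 0.001, 0.0], 'tau': [-0.0, -39.808, -30.497, -0.0, 0.004, 0.0], 'eef_pos': [0.183, -0.597, 0.238], 'tcp_rot': [-3.139, -0.0, 0.298], 'wrist_force': [-1.284, 0.357, -0.012], 'wrist_torque': [-0.019, -0.022, -0.038], 'gripper_force': 0.0, 'gripper_width': 0.085} 0.008
```

View pics/top0.png

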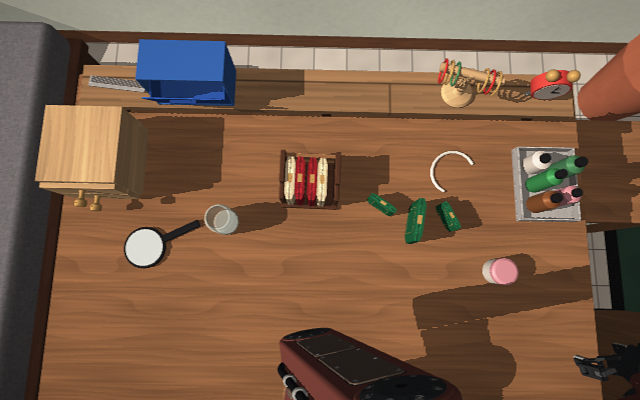

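View pics/side0.png

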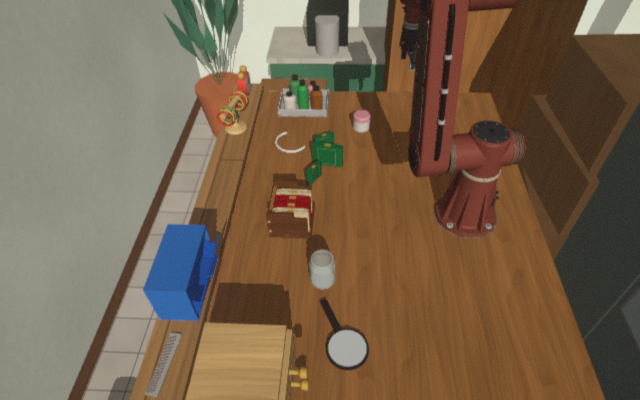

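The top view shows three green cases at (380,204), (415,221) and (449,216). The one at (415,221) looks largest. The rack is at (311,180) with its open front facing the robot. Next I'll measure these and check them in an enlarged crop.

```bash
python3 - <<'E'
from h import *
z=np.load('pics/top0.npz'); im,d=z['im'],z['d']; P=cloud(d,z['K'],z['T'])
hsv=cv2.cvtColor(im,cv2.COLOR_BGR2HSV)
H,S,V=[hsv[...,i].astype(int) for i in range(3)]
def rect(m):
    Q=P[m]; 
    zt=np.percentile(Q[:,2],90); t=Q[abs(Q[:,2]-zt)<.008]
    (c,s,a)=cv2.minAreaRect((t[:,:2]*1000).astype(np.float32)); 
    return len(Q),zt.round(4),np.round(c,1),np.round(s,1),round(a,1), np.round(t[:,:2].mean(0)*1000,1)
g=((H>50)&(H<95)&(S>90)&(d>0)); n,l,st,ce=cv2.connectedComponentsWithStats(g.astype(np.uint8))
for i in range(1,n):
    if st[i,4]>60 and st[i,0]<500: print('green',st[i],ce[i].round(),*rect((l==i)&(P[...,2]>.01)))
roi=np.zeros_like(g); roi[145:215,275:345]=1
red=roi&((H<8)|(H>172))&(S>150)&(P[...,2]>.08)&(V>70); print('red',*rect(red))
cr=roi&(S<110)&(V>150)&(P[...,2]>.08)
n,l,st,ce=cv2.connectedComponentsWithStats(cr.astype(np.uint8))
for i in range(1,n):
    if st[i,4]>40: print('cream',st[i],*rect(l==i))
rk=roi&(P[...,2]>.03); print('rack',*rect(rk)); 
Q=P[roi&(P[...,2]>.112)]; print(len(Q),cv2.minAreaRect((Q[:,:2]*1000).astype(np.float32)))
a=cv2.resize(im[140:250,270:350],None,fx=5,fy=5,interpolation=cv2.INTER_CUBIC)
b=cv2.resize(im[190:250,360:470],None,fx=3.6,fy=5,interpolation=cv2.INTER_CUBIC)
a=a[:380]; b=cv2.copyMakeBorder(b,0,80,0,0,cv2.BORDER_CONSTANT); cv2.imwrite('pics/c1.png',np.hstack([a,b]))
E
```

```text
green [368 193  29  23 287] [381. 204.] 274 0.0684 [ 544.5 -161. ] [83.5 19.5] 56.1 [ 544.4 -160.1]
green [405 198  21  46 611] [415. 221.] 593 0.0957 [ 496.2 -254.1] [ 27.2 120. ] 80.4 [ 495.  -253.4]
green [436 201  25  30 361] [448. 216.] 337 0.0678 [ 513.6 -352.3] [83.1 20.1] 27.6 [ 513.5 -351.8]
red 682 0.1086 [601.2  56.6] [ 57.9 120.5] 89.6 [601.   56.5]
cream [284 156  12  43 293] 293 0.1084 [603.1  97.7] [ 26.7 118.1] 83.7 [596.4  98.8]
cream [316 158  11  43 339] 339 0.1083 [599.9  13.1] [ 25.2 118.7] 88.4 [599.  13.]
rack 2679 0.1141 [608.7  47.2] [166.3 135.1] 89.2 [610.2  54.2]
337 ((515.8346557617188, 50.044620513916016), (165.57862854003906, 322.1434326171875), 88.4801254272461)
```

View pics/c1.png

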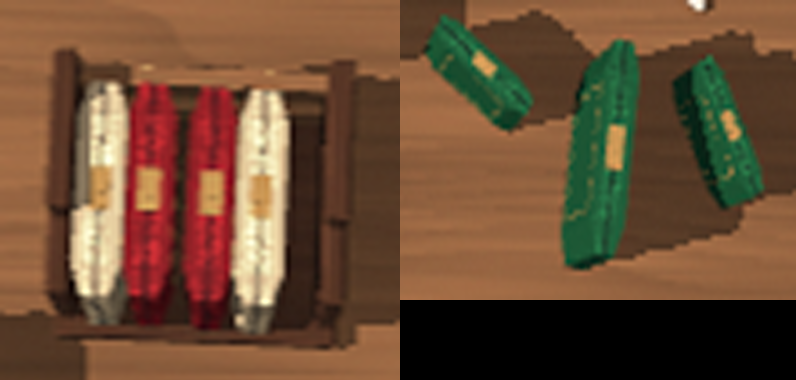

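The crop shows that the case at (415,221) measures 120 x 27 mm and is 95.7 mm tall. The other two are about 83 mm long and 68 mm tall, so the middle one is the target. The rack order, left to right, is cream, red, red, cream, with the free room mostly on the right. I'll refine the row geometry and compute the first move.

```bash
cat >> h.py <<'E'
def row(P,im,xs=(.53,.68),ys=(-.03,.125),zl=(.1015,.113)):
    """top-face points of the row: per case centre y, x mean, slope"""
    hsv=cv2.cvtColor(im,cv2.COLOR_BGR2HSV).astype(int); H,S,V=hsv[...,0],hsv[...,1],hsv[...,2]
    box=(P[...,2]>zl[0])&(P[...,2]<zl[1])&(P[...,0]>xs[0])&(P[...,0]<xs[1])&(P[...,1]>ys[0])&(P[...,1]<ys[1])
    gold=(H>9)&(H<25)&(S>90)&(V>140)
    ms={'red':((H<8)|(H>172))&(S>150)&(V>60),'cream':(S<110)&(V>120)|((H>15)&(H<35)&(S<90)&(V>90)),'green':(H>50)&(H<95)&(S>90),}
    for k,m in ms.items():
        n,l,st,ce=cv2.connectedComponentsWithStats((box&m).astype(np.uint8),connectivity=4)
        for i in range(1,n):
            if st[i,4]<60: continue
            Q=P[l==i]*1000; q=Q[(Q[:,0]>np.percentile(Q[:,0],17))&(Q[:,0]<np.percentile(Q[:,0],83))]
            b=np.round(q[:,0]/4); g=[(x*4,q[b==x,1].min(),q[b==x,1].max()) for x in np.unique(b) if (b==x).sum()>3]
            g=np.array(g); lo=np.polyfit(g[:,0],g[:,1],1); hi=np.polyfit(g[:,0],g[:,2],1); xm=600 if k!='green' else g[:,0].mean()
            print(k,ce[i].round(),'x',np.percentile(Q[:,0],[1,99]).round(1),'y@%d'%xm,np.polyval(lo,xm).round(1),np.polyval(hi,xm).round(1),'deg',np.degrees(np.arctan([lo[0],hi[0]])).round(1),'z',np.median(Q[:,2]).round(1))
E
python3 - <<'E'
from h import *
for n in ['top0','side0']:
    z=np.load(f'pics/{n}.npz'); im,d=z['im'],z['d']; P=cloud(d,z['K'],z['T']); print(n)
    row(P,im)
    hsv=cv2.cvtColor(im,cv2.COLOR_BGR2HSV).astype(int)
    X,Y,Z=[P[...,i]*1000 for i in range(3)]
    for lo,hi in((-50,-10),(105,135)):
        q=P[(Z>89)&(Z<122)&(X>560)&(X<650)&(Y>lo)&(Y<hi)&(hsv[...,2]<110)&(hsv[...,1]>80)&(hsv[...,0]<20)]*1000
        if len(q)<5: continue
        print('cheek',len(q),np.percentile(q[:,1],[5,50,95]).round(1),'z',np.median(q[:,2]).round(), 'slope',np.degrees(np.polyfit(q[:,0],q[:,1],1)[0]).round(2))
    g=P[(hsv[...,0]>50)&(hsv[...,0]<95)&(hsv[...,1]>90)&(Z>85)&(Z<105)&(Y<-180)&(Y>-320)&(X<600)&(X>400)]*1000
    print('green',g.mean(0).round(1),cv2.minAreaRect(g[:,:2].astype(np.float32)))
E
```

```text
top0
red [299. 178.] x [542.9 660.4] y@600 62.7 84.2 deg [-0.6 -1. ] z 106.0
red [311. 178.] x [543.1 660. ] y@600 29.0 52.2 deg [-1.8 -1.3] z 106.3
cream [289. 178.] x [544.9 660.4] y@600 88.7 112.4 deg [-1.  -0.7] z 106.0
cream [321. 179.] x [541.3 658.4] y@600 1.8 24.0 deg [-2.4 -0.6] z 106.0
cheek 182 [-34.5 -28.2 -21.8] z 114.0 slope -0.51
cheek 175 [113.3 120.6 126.5] z 113.0 slope -2.28
green [ 494.7 -253.2   93.6] ((496.0776672363281, -254.0396728515625), (27.248754501342773, 120.27205657958984), 80.4484634399414)
side0
red [291. 201.] x [545.6 661.9] y@600 35.5 80.1 deg [-0.8 -1.7] z 105.9
cream [294. 192.] x [542.2 659.4] y@600 3.6 24.8 deg [-5.6 -0.6] z 106.0
cream [300. 212.] x [544.4 594.6] y@600 94.5 120.7 deg [5.2 6.5] z 106.5
cheek 168 [-31.8 -22.  -16.9] z 106.0 slope -0.33
cheek 196 [109.7 130.1 133.8] z 106.0 slope -0.27
green [ 498.3 -248.    93. ] ((497.1532287597656, -251.59483337402344), (35.016639709472656, 120.84001159667969), 77.86798858642578)
```

Request:
jog_arm(deltas="0.093 -0.0625 0.02 0 0 0.037 60; 0.093 -0.0625 0.02 0 0 0.037 60; 0.186 -0.125 0.04 0 0 0.074 60; 0.186 -0.125 0.04 0 0 0.074 60; 0.279 -0.188 0.06 0 0 0.111 60; 0.279 -0.188 0.06 0 0 0.111 60; 0.372 -0.25 0.08 0 0 0.148 60; 0.372 -0.25 0.08 0 0 0.148 60; 0.372 -0.25 0.08 0 0 0.148 60; 0.372 -0.25 0.08 0 0 0.148 60; 0.372 -0.25 0.08 0 0 0.148 60; 0.372 -0.25 0.08 0 0 0.148 60; 0.372 -0.25 0.08 0 0 0.148 60; 0.372 -0.25 0.08 0 0 0.148 60", grip_force=40)

```text
t: 1.27
eef_pos: [0.4654, -0.2492, 0.159]
tcp_rot: [3.141, 0.001, -0.166]
wrist_force: [0.4, -0.3, 0.8]
gripper_width: 0.0603
gripper_force: 0.0
```

```bash
python3 - <<'E'
from h import *
im,d,K,T=grab('wrist','w1.png'); s=monitor.state(); print(s['eef_pos'],s['tcp_rot'],s['t']); print(K,T.round(3))
E
```

```text
[ 0.465192   -0.25002402  0.15925175] [ 3.14114277e+00  4.11313167e-04 -1.67650132e-01] 1.3167
[[309.70691629   0.         317.59064023]
 [  0.         309.70691629 196.83846238]
 [  0.           0.           1.        ]] [[-0.165 -0.948 -0.273  0.534]
 [-0.986  0.159  0.045 -0.26 ]
 [ 0.001  0.277 -0.961  0.294]
 [ 0.     0.     0.     1.   ]]
```

View pics/w1.png

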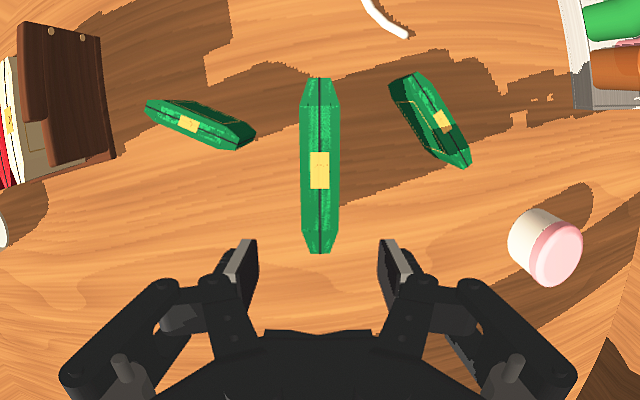

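The wrist view shows the case centred in column 319, between the fingers at columns 247 and 390, and straight. I'll go down and grip.

Request:
jog_arm(deltas="0 0 0.03 0 0 0 60; 0 0 0.06 0 0 0 60; 0 0 0.09 0 0 0 60; 0 0 0.115 0 0 0 60; 0 0 0.115 0 0 0 60; 0 0 0.115 0 0 0 40; 0 0 0.115 0 0 0 20; 0 0 0.115 0 0 0 20; 0 0 0.115 0 0 0 20; 0 0 0.115 0 0 0 20; 0 0 0.115 0 0 0 20; 0 0 0.115 0 0 0 20; 0 0 0.115 0 0 0 20", grip_force=40)

```text
t: 2.4
eef_pos: [0.4673, -0.251, 0.0468]
tcp_rot: [3.139, -0.004, -0.167]
wrist_force: [-2.4, -2.3, 7.0]
gripper_width: 0.0258
gripper_force: 40.3
```

Request:
jog_arm(deltas="0 0 -0.02 0 0 0 20; 0 0 -0.05 0 0 0 20; 0 0 -0.085 0 0 0 20; 0 0 -0.12 0 0 0 20; -0.008 -0.03 -0.12 0 0 -0.005 20; -0.017 -0.06 -0.12 0 0 -0.01 20; -0.025 -0.09 -0.12 0 0 -0.015 20; -0.034 -0.12 -0.12 0 0 -0.02 20; -0.042 -0.15 -0.12 0 0 -0.025 20; -0.05 -0.18 -0.12 0 0 -0.03 20; -0.059 -0.21 -0.12 0 0 -0.035 20; -0.067 -0.24 -0.12 0 0 -0.04 20; -0.076 -0.27 -0.12 0 0 -0.045 20; -0.084 -0.30 -0.12 0 0 -0.048 20; -0.084 -0.30 -0.12 0 0 -0.048 20; -0.084 -0.30 -0.12 0 0 -0.048 20; -0.084 -0.30 -0.12 0 0 -0.048 20", grip_force=40)

```text
t: 3.82
eef_pos: [0.4325, 0.0604, 0.1642]
tcp_rot: [3.141, 0.0, -0.015]
wrist_force: [-0.8, -0.1, -1.8]
gripper_width: 0.0259
gripper_force: 40.2
```

```bash
python3 - <<'E'
from h import *
im,d,K,T=grab('wrist','w2.png'); s=monitor.state(); print(s['eef_pos'],s['tcp_rot'],s['t'],s['gripper_width'])
im,d,K,T=grab('top','top1.png'); P=cloud(d,K,T); row(P,im)
hsv=cv2.cvtColor(im,cv2.COLOR_BGR2HSV).astype(int)
g=P[(hsv[...,0]>50)&(hsv[...,0]<95)&(hsv[...,1]>90)&(P[...,1]>0)&(P[...,1]<.12)&(P[...,0]<.6)]*1000
print(len(g)); print(np.percentile(g,[2,50,98],axis=0).round(1))
E
```

```text
[0.43271439 0.0598819  0.1642959 ] [ 3.14111158e+00  6.06949133e-08 -1.66795763e-02] 3.8667 0.02555056324076276
red [299. 178.] x [542.9 660.3] y@600 62.6 84.2 deg [-0.5 -0.9] z 106.2
red [311. 178.] x [542.7 660.1] y@600 29.0 52.1 deg [-1.8 -1.8] z 106.0
cream [289. 178.] x [544.4 660.4] y@600 89.0 113.1 deg [ 1.1 -2.6] z 105.8
cream [321. 179.] x [541.3 658.2] y@600 1.7 23.8 deg [-2.1  1.4] z 106.1
36
[[ 354.3   33.9    9.7]
 [ 516.1   56.2  212.6]
 [ 555.5   66.8 1133.1]]
```

View pics/w2.png

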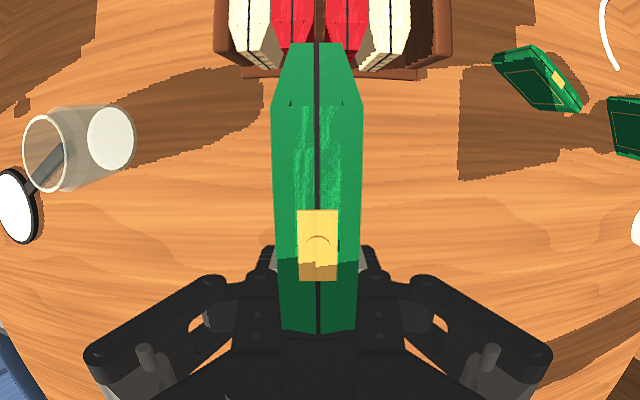

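The wrist view shows the case held straight at column 317, with the gap between the reds directly ahead near (318,40). Next I'll lower it in front of the rack and bring the nose to the gap.

Request:
jog_arm(deltas="0 0 0.03 0 0 0 20; 0 0 0.06 0 0 0 20; 0 0 0.09 0 0 0 20; 0 0 0.104 0 0 0 20; 0 0 0.104 0 0 0 20; 0 0 0.104 0 0 0 20; 0.005 0 0.104 0 0 0 20; 0.01 0 0.104 0 0 0 20; 0.013 0 0.104 0 0 0 20; 0.013 0 0.104 0 0 0 20; 0.013 0 0.104 0 0 0 20", grip_force=40)

```text
t: 4.83
eef_pos: [0.447, 0.0602, 0.0613]
tcp_rot: [3.142, -0.002, -0.016]
wrist_force: [-0.2, -0.8, -2.2]
gripper_width: 0.0256
gripper_force: 40.2
```

```bash
python3 - <<'E'
from h import *
s=monitor.state(); print(s['eef_pos'],s['tcp_rot'],s['t'],s['wrist_force'])
im,d,K,T=grab('top','top2.png'); 
a=cv2.resize(im[140:260,260:360],None,fx=4,fy=4,interpolation=cv2.INTER_CUBIC)
im,d,K,T=grab('wrist','w3.png'); b=cv2.resize(im[0:240,200:440],(400,400))
cv2.imwrite('pics/c3.png',np.hstack([a[:400],b]))
E
```

```text
[0.4469656  0.06020777 0.0612954 ] [ 3.14157987e+00 -2.00446960e-03 -1.63025719e-02] 4.8333 [-0.19668758 -0.82202619 -2.22495808]
```

View pics/c3.png

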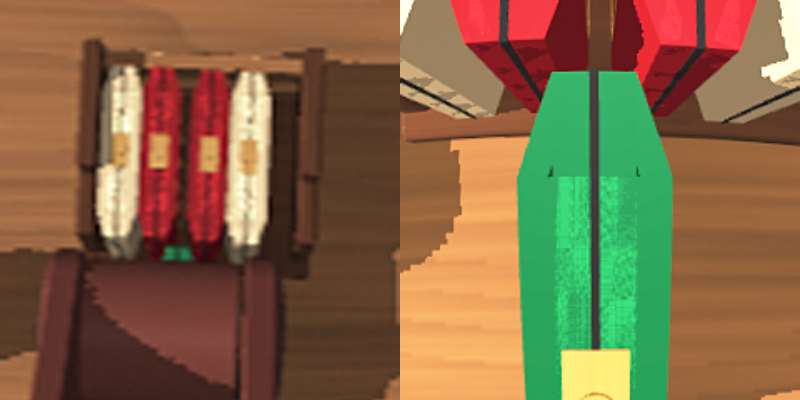

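Both views show the green nose centred between the two red noses; in the crop the centre line is at column 595 and the red corners at about 535 and 655. I'll ease it in, drifting right toward the free room.

Request:
jog_arm(deltas="0.003 0 0 0 0 0 20; 0.006 0 0 0 0 0 20; 0.008 0 0 0 0 0 20; 0.010 0.0003 0 0 0 0 20; 0.012 0.001 0 0 0 0 20; 0.014 0.0017 0 0 0 0 20; 0.016 0.0024 0 0 0 0 20; 0.018 0.003 0 0 0 0 20; 0.020 0.0037 0 0 0 0 20; 0.022 0.0043 0 0 0 0 20; 0.022 0.0043 0 0 0 0 20; 0.022 0.0043 0 0 0 0 20", grip_force=40)

```text
t: 5.93
eef_pos: [0.468, 0.0555, 0.0603]
tcp_rot: [3.142, -0.0, -0.016]
wrist_force: [0.2, 0.2, -1.9]
gripper_width: 0.0255
gripper_force: 40.3
```

```bash
python3 - <<'E'
from h import *
s=monitor.state(); print(s['eef_pos'],s['tcp_rot'],s['wrist_force'])
im,d,K,T=grab('top'); row(cloud(d,K,T),im)
E
```

```text
[0.46795027 0.05550264 0.0603478 ] [ 3.14154452e+00 -4.05378904e-04 -1.64524211e-02] [ 0.18674074  0.18217271 -1.91119273]
red [299. 175.] x [556.4 660. ] y@600 62.7 84.1 deg [-1.1 -1.9] z 106.1
red [312. 176.] x [556.9 660.6] y@600 26.6 49.5 deg [3.7 1.2] z 106.0
cream [289. 175.] x [558.3 661.9] y@600 88.5 112.7 deg [-0.7 -1.5] z 106.0
cream [322. 177.] x [554.9 658.1] y@600 0.3 21.9 deg [0.8 1.2] z 106.0
```

Request:
jog_arm(deltas="0.002 0.0007 0 0 0 0 20; 0.004 0.0014 0 0 0 0 20; 0.006 0.0021 0 0 0 0 20; 0.008 0.0028 0 0 0 0 20; 0.010 0.0035 0 0 0 0 20; 0.012 0.0042 0 0 0 0 20; 0.014 0.0049 0 0 0 0 20; 0.016 0.0055 0 0 0 0 20; 0.018 0.006 0 0 0 0 20; 0.020 0.006 0 0 0 0 20; 0.022 0.006 0 0 0 0 20; 0.024 0.006 0 0 0 0 20; 0.026 0.006 0 0 0 0 20; 0.028 0.006 0 0 0 0 20; 0.028 0.006 0 0 0 0 20", grip_force=40)

```text
t: 7.23
eef_pos: [0.4963, 0.0491, 0.0605]
tcp_rot: [3.142, -0.001, -0.016]
wrist_force: [-0.2, 0.6, -1.0]
gripper_width: 0.0257
gripper_force: 40.2
```

```bash
python3 - <<'E'
from h import *
s=monitor.state(); print(s['eef_pos'],s['tcp_rot'],s['wrist_force'])
im,d,K,T=grab('top','top4.png'); row(cloud(d,K,T),im); im,d,K,T=grab('wrist','w4.png')
z=np.load('pics/top4.npz'); a=cv2.resize(z['im'][140:240,260:360],(400,400),interpolation=cv2.INTER_CUBIC); b=cv2.resize(im[0:240,200:440],(400,400))
cv2.imwrite('pics/c4.png',np.hstack([a,b]))
E
```

```text
[0.49628252 0.04908636 0.06045751] [ 3.14156195e+00 -9.54085192e-04 -1.63486196e-02] [-0.176538    0.58898857 -0.95714966]
red [313. 168.] x [593.4 662.7] y@600 19.7 43.6 deg [10.9  9.3] z 106.0
red [300. 167.] x [595.3 660.7] y@600 65.8 84.1 deg [-6. -1.] z 105.9
cream [290. 167.] x [597.7 662. ] y@600 90.8 114.4 deg [-5.1 -4.5] z 106.1
cream [323. 169.] x [593.7 659. ] y@600 -8.2 13.1 deg [12.5 14.4] z 106.3
```

View pics/c4.png

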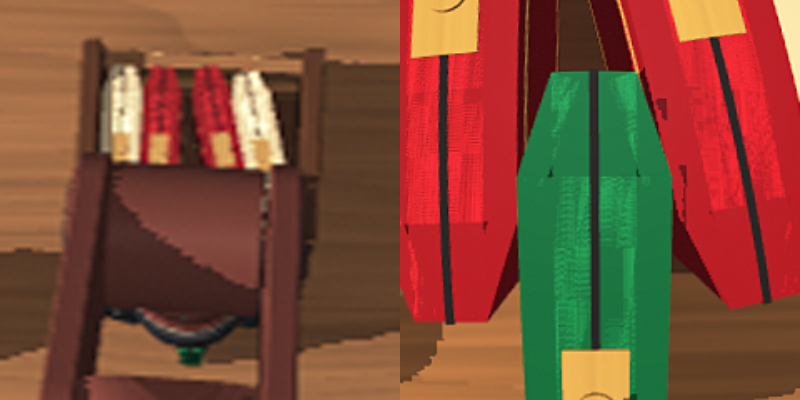

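The crop shows green partly in. The left pair is nearly square, and the right red and cream are swung about 11° with their fronts toward the right cheek. Forces are very low, so I'll go deeper, slowly.

Request:
jog_arm(deltas="0.002 0 0 0 0 0 20; 0.004 0 0 0 0 0 20; 0.006 0 0 0 0 0 20; 0.008 0 0 0 0 0 20; 0.010 0 0 0 0 0 20; 0.012 0 0 0 0 0 20; 0.014 0 0 0 0 0 20; 0.016 0 0 0 0 0 20; 0.018 0 0 0 0 0 20; 0.020 0 0 0 0 0 20; 0.022 0 0 0 0 0 20; 0.024 0 0 0 0 0 20; 0.026 0 0 0 0 0 20; 0.028 0 0 0 0 0 20; 0.028 0 0 0 0 0 20", grip_force=40)

```text
t: 8.58
eef_pos: [0.5178, 0.051, 0.0592]
tcp_rot: [-3.138, 0.014, -0.015]
wrist_force: [-14.9, 8.4, 8.3]
gripper_width: 0.0255
gripper_force: 42.3
```

```bash
python3 - <<'E'
from h import *
s=monitor.state(); print(s['eef_pos'],s['tcp_rot'],s['wrist_force'])
im,d,K,T=grab('top','top5.png'); row(cloud(d,K,T),im); im,d,K,T=grab('wrist','w5.png')
z=np.load('pics/top5.npz'); a=cv2.resize(z['im'][140:240,260:360],(400,400),interpolation=cv2.INTER_CUBIC); b=cv2.resize(im[0:240,200:440],(400,400))
cv2.imwrite('pics/c5.png',np.hstack([a,b]))
E
```

```text
[0.51780142 0.05095951 0.05918079] [-3.13847609  0.01435452 -0.01460791] [-14.88327842   8.4197019    8.27120793]
red [299. 162.] x [628.9 663.6] y@600 57.0 85.1 deg [10.1  1.6] z 106.0
red [312. 163.] x [626.5 662.7] y@600 15.7 45.0 deg [15.2  6.8] z 105.9
cream [290. 162.] x [631.  662.3] y@600 76.8 114.5 deg [16.9 -3.2] z 106.0
cream [323. 164.] x [625.6 659.2] y@600 -16.9 18.6 deg [21.4  4.1] z 106.1
```

View pics/c5.png

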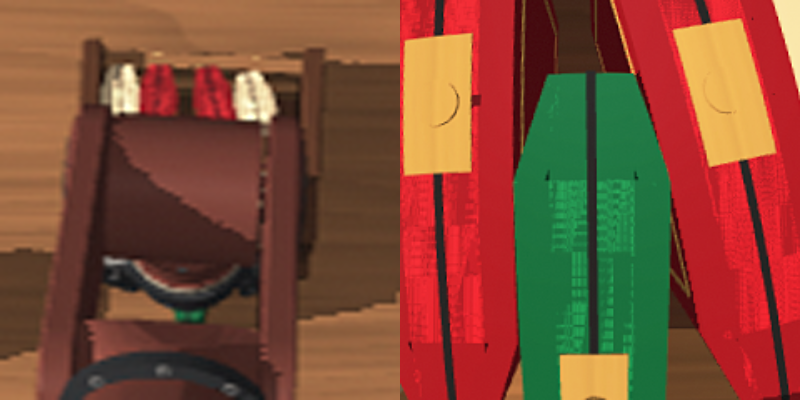

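The crop shows green about two-thirds in, with its right shoulder against the red's angled face and resistance around 15 N. I'll back off slightly and swing the nose right, to press the red nearer its middle and square it.

Request:
jog_arm(deltas="-0.004 0 0 0 0 0 20; -0.008 0 0 0 0 0.004 20; -0.008 0.001 0 0 0 0.008 20; -0.008 0.001 0 0 0 0.012 20; -0.008 0.002 0 0 0 0.016 20; -0.008 0.002 0 0 0 0.02 20; -0.008 0.003 0 0 0 0.024 20; -0.008 0.003 0 0 0 0.028 20; -0.008 0.003 0 0 0 0.028 20", grip_force=50)

```text
t: 9.43
eef_pos: [0.5162, 0.0516, 0.0606]
tcp_rot: [-3.132, -0.001, -0.102]
wrist_force: [0.4, 22.3, -3.3]
gripper_width: 0.0254
gripper_force: 59.7
```

```bash
cat > wr.py <<'E'
from h import *
def wpts(im,d,K,T):
    v,u=np.mgrid[:400,:640]; a=(u-K[0,2])/K[0,0]; b=(v-K[1,2])/K[1,1]; th=np.hypot(a,b)+1e-9
    P=np.stack([a/th*np.tan(th)*d,b/th*np.tan(th)*d,d],-1); return P@T[:3,:3].T+T[:3,3]
def see(tag=None):
    s=monitor.state(); print(s['eef_pos'].round(4),s['tcp_rot'].round(3),'F',s['wrist_force'].round(1),'w',round(s['gripper_width'],4),'t',s['t'])
    im,d,K,T=grab('wrist',tag); P=wpts(im,d,K,T); hsv=cv2.cvtColor(im,cv2.COLOR_BGR2HSV).astype(int); H,S,V=hsv[...,0],hsv[...,1],hsv[...,2]
    top=(P[...,2]>.1005)&(P[...,2]<.116)&(P[...,0]>.45)&(P[...,0]<.68)&(P[...,1]>-.03)&(P[...,1]<.125)
    for k,m in {'red':((H<8)|(H>172))&(S>140),'cream':(S<100)&(V>110),'green':(H>50)&(H<95)&(S>90)}.items():
        m=cv2.morphologyEx((top&m).astype(np.uint8),cv2.MORPH_CLOSE,np.ones((1,9)))
        n,l,st,ce=cv2.connectedComponentsWithStats(m,connectivity=4)
        for i in range(1,n):
            if st[i,4]<250: continue
            Q=P[(l==i)&top]*1000; r=cv2.minAreaRect(Q[:,:2].astype(np.float32)); (w,h),a=r[1],r[2]
            ang=(a if w>h else a+90); ang=(ang+90)%180-90
            print(k,'x',np.percentile(Q[:,0],[.5,99.5]).round(1),'c',np.round(r[0],1),'size',np.round(r[1],1),'deg',round(ang,1),'z',np.median(Q[:,2]).round(1))
E
python3 -c "
from wr import *
see('w6.png')"
```

```text
[0.5162 0.0516 0.0606] [-3.132e+00 -1.000e-03 -1.020e-01] F [ 0.4 22.3 -3.3] w 0.0254 t 9.4333
red x [543.6 625.9] c [585.1  77.3] size [28.3 86.1] deg -2.3 z 107.5
red x [544.3 616.6] c [582.2  20.1] size [78.6 27. ] deg 8.5 z 107.7
cream x [542.9 631.4] c [587.7 103.3] size [28.  91.6] deg -1.6 z 107.6
cream x [550.3 617.6] c [583.6  -6. ] size [70.5 27.4] deg 7.9 z 107.7
green x [510.8 603.6] c [555.6  49.2] size [28.  97.8] deg -4.7 z 109.6
```

Request:
jog_arm(deltas="-0.002 0 0 0 0 0 20; -0.004 0.001 0 0 0 0.004 20; -0.005 0.001 0 0 0 0.006 20; -0.003 0.001 0 0 0 0.006 20; -0.001 0.001 0 0 0 0.006 20; 0.001 0.001 0 0 0 0.006 20; 0.003 0.001 0 0 0 0.006 20; 0.003 0.001 0 0 0 0.006 20", grip_force=50)

```text
t: 10.15
eef_pos: [0.5139, 0.0518, 0.0592]
tcp_rot: [-3.131, 0.012, -0.119]
wrist_force: [-9.1, 26.5, 4.0]
gripper_width: 0.0254
gripper_force: 66.5
```

```bash
python3 -c "
from wr import *
see('w7.png')"
```

```text
[0.5139 0.0518 0.0592] [-3.131  0.012 -0.119] F [-9.1 26.5  4. ] w 0.0254 t 10.15
red x [543.5 624.4] c [584.6  77.3] size [28.7 84.7] deg -2.4 z 107.5
red x [540.1 613.5] c [578.9  19.3] size [80.6 27.6] deg 9.0 z 107.7
cream x [542.9 631. ] c [587.8 103.7] size [29.  91.8] deg -1.3 z 107.6
cream x [549.  613.6] c [581.2  -6.7] size [68.4 27.6] deg 8.2 z 107.7
green x [509.1 601.7] c [554.5  48.7] size [27.4 96.6] deg -5.3 z 107.8
```

The red's front end is pinned through the cream against the cheek, so pressing at its middle doesn't square it. I'll set green down straight where it is, let go, rise, and use closed fingers in the wide gap behind green's nose to push the red's rear end right.

Request:
jog_arm(deltas="-0.002 0 0 0 0 -0.01 20; -0.003 -0.002 0 0 0 -0.02 20; -0.003 -0.003 0 0 0 -0.03 20; -0.003 -0.004 0 0 0 -0.034 20; -0.003 -0.004 0.001 0 0 -0.034 20; -0.003 -0.004 0.0015 0 0 -0.034 20; -0.003 -0.004 0.0015 0 0 -0.034 20", grip_force=40)

```text
t: 10.78
eef_pos: [0.5163, 0.0483, 0.0589]
tcp_rot: [3.141, -0.001, -0.018]
wrist_force: [0.4, 0.2, -1.4]
gripper_width: 0.025
gripper_force: 52.3
```

```bash
python3 -c "
from wr import *
see('w8.png')"
```

```text
[0.5163 0.0483 0.0589] [ 3.141e+00 -1.000e-03 -1.800e-02] F [ 0.4  0.2 -1.4] w 0.025 t 10.7833
red x [543.6 620.9] c [582.6  77.3] size [27.9 80.1] deg -2.0 z 107.5
red x [540.1 618.6] c [580.   20.3] size [83.6 27.2] deg 8.3 z 107.6
cream x [542.9 624.7] c [584.3 103.1] size [27.7 85.2] deg -2.4 z 107.6
cream x [548.5 623. ] c [584.9  -5.8] size [77.7 28.1] deg 8.3 z 107.6
green x [511.2 604. ] c [557.   49.1] size [95.6 27.3] deg 0.1 z 107.8
```

Request:
jog_arm(deltas="0 0 0 0 0 0 32; 0 0 0 0 0 0 40; 0 0 0 0 0 0 44; 0 0 0 0 0 0 44; 0 0 -0.01 0 0 0 44; 0 0 -0.04 0 0 0 44; 0 0 -0.08 0 0 0 44; 0 0 -0.12 0 0 0 44; 0 0 -0.15 0 0 0 44; 0 0 -0.15 0 0 0 0; 0 0 -0.15 0 0 0 0; 0 0 -0.15 0 0 0 0", grip_force=30)

```text
t: 11.83
eef_pos: [0.5155, 0.0489, 0.2089]
tcp_rot: [3.142, 0.0, -0.016]
wrist_force: [-0.5, 0.5, -0.5]
gripper_width: 0.0079
gripper_force: 0.0
```

```bash
python3 -c "
from wr import *
see('w9.png')
im=cv2.imread('pics/w9.png'); cv2.imwrite('pics/w9c.png',im[:, 60:580])"
```

```text
[0.5155 0.0489 0.2089] [ 3.142  0.    -0.016] F [-0.5  0.5 -0.5] w 0.0079 t 11.8333
red x [543.7 661.6] c [602.9  76.3] size [ 26.2 119.9] deg -1.1 z 107.6
red x [540.4 657.1] c [598.4  23.1] size [120.5  26.7] deg 8.2 z 107.6
cream x [543.7 660.8] c [602.4  -2.9] size [119.8  26.3] deg 7.6 z 107.6
cream x [543.4 660.8] c [602.2 102.7] size [ 26.3 119.9] deg -0.9 z 107.6
green x [486.4 604.1] c [545.1  48.4] size [ 26.  119.7] deg -1.1 z 107.6
```

View pics/w9c.png

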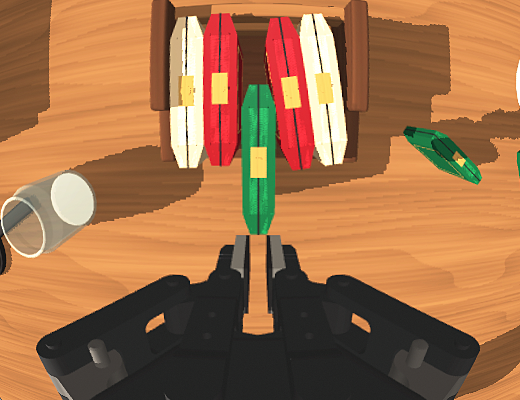

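The picture shows green standing straight between the reds, with the left pair square. The right pair is about 8° off, leaving a gap roughly 22 mm wide behind green's nose. A single finger (gripper wide open, the other finger outside the left cheek) fits in that gap to push the red's rear right.

Request:
jog_arm(deltas="0.027 -0.0135 0 0 0 0 85; 0.053 -0.027 0 0 0 0 85; 0.08 -0.04 0 0 0 0 85; 0.107 -0.054 0 0 0 0 85; 0.107 -0.054 0.02 0 0 0 85; 0.107 -0.054 0.04 0 0 0 85; 0.107 -0.054 0.06 0 0 0 85; 0.107 -0.054 0.067 0 0 0 85; 0.107 -0.054 0.067 0 0 0 85; 0.107 -0.054 0.067 0 0 0 85")

```text
t: 12.72
eef_pos: [0.6227, 0.101, 0.1403]
tcp_rot: [3.141, 0.003, -0.016]
wrist_force: [0.5, 0.8, 0.4]
gripper_width: 0.085
gripper_force: 0.0
```

```bash
python3 - <<'E'
from wr import *
s=monitor.state(); print(s['eef_pos'],s['gripper_width'])
im,d,K,T=grab('wrist','w10.png'); P=wpts(im,d,K,T)*1000; c=(P[...,0]>570)&(P[...,0]<660)&(d>0)
for a,b in((30,75),(130,180)):
    for z in range(112,190,8):
        Q=P[c&(P[...,1]>a)&(P[...,1]<b)&(P[...,2]>z)&(P[...,2]<=z+8)]
        if len(Q)>4: print(a,z,len(Q),'x',np.percentile(Q[:,0],[2,98]).round(),'y',np.percentile(Q[:,1],[2,98]).round(1))
E
```

```text
[0.62271574 0.10096116 0.14032885] 0.08502162133379311
30 144 172 x [611. 633.] y [53.4 59.3]
30 152 384 x [611. 633.] y [46.1 59.3]
30 160 488 x [611. 633.] y [45.6 59.2]
30 168 531 x [612. 633.] y [45.3 59.3]
30 176 503 x [621. 633.] y [47.6 59.1]
30 184 382 x [627. 635.] y [34.6 58.6]
130 144 179 x [612. 634.] y [143.2 148.6]
130 152 384 x [612. 634.] y [143.2 156.2]
130 160 494 x [613. 634.] y [143.2 156.8]
130 168 531 x [613. 634.] y [143.3 157. ]
130 176 501 x [621. 634.] y [143.2 154.2]
130 184 393 x [629. 637.] y [143.7 169.2]
```

The finger measures y 45.3–59.3 mm and x 611–633 mm, with its tip 5 mm above TCP height and the knuckle 44 mm above. It fits the 41–63 mm gap, and a TCP height of 72 mm keeps the knuckle clear. Next I'll descend and push right gently.

Request:
jog_arm(deltas="0 0 0.02 0 0 0 85; 0 0 0.04 0 0 0 85; 0 0 0.055 0 0 0 85; 0 0 0.068 0 0 0 85; 0 0 0.068 0 0 0 85; 0 0.002 0.068 0 0 0 85; 0 0.004 0.068 0 0 0 85; 0 0.0055 0.068 0 0 0 85; 0 0.007 0.068 0 0 0 85; 0 0.0085 0.068 0 0 0 85; 0 0.01 0.068 0 0 0 85; 0 0.01 0.068 0 0 0 85")

```text
t: 13.77
eef_pos: [0.624, 0.0908, 0.0743]
tcp_rot: [3.142, -0.001, -0.017]
wrist_force: [-0.6, 0.8, 0.8]
gripper_width: 0.0847
gripper_force: 0.3
```

```bash
python3 -c "
from wr import *
see('w11.png')"
```

```text
[0.624  0.0908 0.0743] [ 3.142e+00 -1.000e-03 -1.700e-02] F [-0.6  0.8  0.8] w 0.0847 t 13.7667
red x [602.8 663. ] c [631.5  75.9] size [26.2 64.1] deg -0.6 z 107.6
red x [618.6 659.2] c [637.9  22. ] size [43.1 27.8] deg 0.9 z 107.7
red x [552.1 586.2] c [568.6  15.3] size [36.1 22.4] deg 0.6 z 107.7
cream x [607.1 662.7] c [632.4  -3.8] size [61.7 28.3] deg 8.6 z 107.8
cream x [605.  662.4] c [633.2 102.2] size [25.9 59.3] deg -0.6 z 107.6
cream x [542.1 573.3] c [556.4  -1.3] size [37.8 10.5] deg 27.8 z 107.9
```

Request:
jog_arm(deltas="0 0.0015 0 0 0 0 85; 0 0.003 0 0 0 0 85; 0 0.0045 0 0 0 0 85; 0 0.0045 0 0 0 0 85; 0 0 0 0 0 0 85; 0 -0.006 0 0 0 0 85; 0 -0.01 0 0 0 0 85; 0 -0.01 -0.03 0 0 0 85; 0 -0.01 -0.065 0 0 0 85; 0 -0.01 -0.1 0 0 0 85; -0.03 0.01 -0.13 0 0 0 85; -0.06 0.025 -0.135 0 0 0 85; -0.09 0.04 -0.135 0 0 0 60; -0.108 0.044 -0.135 0 0 0 60; -0.108 0.044 -0.135 0 0 0 60; -0.108 0.044 -0.135 0 0 0 60")

```text
t: 15.15
eef_pos: [0.5145, 0.049, 0.209]
tcp_rot: [-3.142, -0.001, -0.017]
wrist_force: [0.8, -0.5, 0.1]
gripper_width: 0.0601
gripper_force: 0.0
```

```bash
python3 -c "
from wr import *
see('w12.png')"
```

```text
[0.5145 0.049  0.209 ] [-3.142e+00 -1.000e-03 -1.700e-02] F [ 0.8 -0.5  0.1] w 0.0601 t 15.15
red x [543.5 661.6] c [602.8  76.4] size [ 26.3 120.1] deg -1.0 z 107.6
red x [540.2 657.7] c [599.3  20.7] size [ 26.3 119.9] deg -0.3 z 107.6
cream x [543.3 661.3] c [602.5  -5.5] size [ 26.5 120.4] deg -0.0 z 107.6
cream x [543.4 661.1] c [602.2 102.7] size [ 26.2 119.3] deg -0.7 z 107.6
green x [486.4 604. ] c [544.9  48.4] size [ 26.1 119.6] deg -0.9 z 107.6
```

All five cases now measure square, with a clear gap of 29.7 mm. Next I'll go behind green with the fingers closed and push it home.

Request:
jog_arm(deltas="-0.03 -0.0005 0 0 0 0 0; -0.058 -0.0015 0 0 0 0 0; -0.058 -0.0015 0.02 0 0 0 0; -0.058 -0.0015 0.05 0 0 0 0; -0.058 -0.0015 0.085 0 0 0 0; -0.058 -0.0015 0.12 0 0 0 0; -0.058 -0.0015 0.145 0 0 0 0; -0.058 -0.0015 0.145 0 0 0 0; -0.05 -0.0015 0.145 0 0 0 0; -0.044 -0.0015 0.145 0 0 0 0; -0.04 -0.0015 0.145 0 0 0 0; -0.036 -0.0015 0.145 0 0 0 0; -0.032 -0.0015 0.145 0 0 0 0; -0.028 -0.0015 0.145 0 0 0 0; -0.024 -0.0015 0.145 0 0 0 0; -0.02 -0.0015 0.145 0 0 0 0; -0.016 -0.0015 0.145 0 0 0 0; -0.012 -0.0015 0.145 0 0 0 0; -0.008 -0.0015 0.145 0 0 0 0; -0.008 -0.0015 0.145 0 0 0 0", grip_force=30)

```text
t: 16.87
eef_pos: [0.5081, 0.0504, 0.064]
tcp_rot: [-3.142, -0.001, -0.016]
wrist_force: [-0.1, 0.8, 0.9]
gripper_width: -0.0001
gripper_force: 0.0
```

```bash
python3 -c "
from wr import *
see('w13.png')"
```

```text
[0.5081 0.0504 0.064 ] [-3.142e+00 -1.000e-03 -1.600e-02] F [-0.1  0.8  0.9] w -0.0001 t 16.8667
red x [543.3 614. ] c [579.1  77.4] size [27.4 73.4] deg -1.6 z 107.6
red x [539.7 613.2] c [576.5  20.3] size [75.7 28.3] deg 1.8 z 107.6
cream x [542.8 619.5] c [581.6 103.2] size [27.2 79.5] deg -1.4 z 107.6
cream x [543.  617.9] c [581.1  -5.6] size [77.7 27.3] deg 0.2 z 107.6
cream x [591.2 613.3] c [602.3 112.1] size [ 7.3 22.7] deg -0.3 z 107.5
green x [521.5 611.3] c [564.5  48.8] size [96. 27.] deg 1.8 z 107.6
```

Request:
jog_arm(deltas="0.003 0 0 0 0 0 0; 0.006 0 0 0 0 0 0; 0.009 0 0 0 0 0 0; 0.012 0 0 0 0 0 0; 0.015 0 0 0 0 0 0; 0.018 0 0 0 0 0 0; 0.02 0 0 0 0 0 0; 0.0215 0 0 0 0 0 0; 0.0225 0 0 0 0 0 0; 0.0235 0 0 0 0 0 0; 0.0235 0 0 0 0 0 0")

```text
t: 17.83
eef_pos: [0.5302, 0.0501, 0.0636]
tcp_rot: [-3.142, 0.001, -0.016]
wrist_force: [-2.7, 0.3, 0.5]
gripper_width: 0.0
gripper_force: 0.0
```

```bash
python3 -c "
from wr import *
see('w14.png')"
```

```text
[0.5302 0.0501 0.0636] [-3.142e+00  1.000e-03 -1.600e-02] F [-2.7  0.3  0.5] w 0.0 t 17.8333
red x [544.3 635.8] c [589.5  77.1] size [27.  96.3] deg -1.2 z 107.6
red x [543.5 634.8] c [589.   20.5] size [95.5 27.2] deg 0.3 z 107.6
cream x [543. 640.] c [592.5 102.8] size [ 26.8 101.8] deg -1.6 z 107.6
cream x [562.3 639.9] c [601.1  -6.8] size [81.4 29.9] deg 0.2 z 107.6
green x [543.6 633.2] c [587.5  47.7] size [96.2 27.2] deg 2.5 z 107.6
```

Request:
jog_arm(deltas="0.0008 0 0 0 0 0 0; 0.0016 0 0 0 0 0 0; 0.0016 0 0 0 0 0 0; -0.01 0 0 0 0 0 0; -0.04 0 0 0 0 0 0; -0.04 0 -0.04 0 0 0 0; -0.04 0 -0.08 0 0 0 0; -0.04 0 -0.12 0 0 0 0; -0.03 0 -0.145 0 0 0 0; -0.015 0 -0.145 0 0 0 0; -0.015 0 -0.145 0 0 0 0; -0.015 0 -0.145 0 0 0 0")

```text
t: 18.88
eef_pos: [0.5166, 0.0502, 0.2097]
tcp_rot: [3.142, -0.003, -0.016]
wrist_force: [0.2, -0.6, -0.8]
gripper_width: 0.0001
gripper_force: 0.0
```

```bash
python3 -c "
from wr import *
see('w15.png')
im,d,K,T=grab('top','top9.png'); row(cloud(d,K,T),im)"
```

```text
[0.5166 0.0502 0.2097] [ 3.142e+00 -3.000e-03 -1.600e-02] F [ 0.2 -0.6 -0.8] w 0.0001 t 18.8833
red x [544.9 662.8] c [604.1  76.3] size [ 26.4 120. ] deg -1.1 z 107.6
red x [544.  661.9] c [603.1  20.9] size [ 26.6 119.9] deg -0.5 z 107.6
cream x [544.  661.5] c [602.8  -5.5] size [ 26.8 119.5] deg -0.5 z 107.6
cream x [543.3 661.1] c [602.6 102.8] size [ 26.5 120.4] deg -1.0 z 107.6
green x [545.  661.8] c [603.4  48.7] size [119.1  26.4] deg 1.8 z 107.6
```

Green is in and nearly home, but it measures about 2.5° askew and the left cream may sit 1–2 mm short. I'll square green by lightly pinching the top of its front nose with the thin fingertips, after measuring the tips at that opening.

Request:
jog_arm(deltas="0.01 0 0 0 0 0 24; 0.0224 0 0 0 0 0 24; 0.0224 0 0.05 0 0 0 24; 0.0224 0 0.06 0 0 0 24; 0.0224 0 0.06 0 0 0 24; 0.0224 0 0.06 0 0 0 24", grip_force=20)

```text
t: 19.48
eef_pos: [0.5363, 0.05, 0.1466]
tcp_rot: [-3.141, 0.005, -0.016]
wrist_force: [-0.1, 0.2, -0.2]
gripper_width: 0.0241
gripper_force: 0.0
```

```bash
python3 - <<'E'
from wr import *
z=np.load('pics/w15.npz'); P=wpts(z['im'],z['d'],z['K'],z['T'])*1000; hsv=cv2.cvtColor(z['im'],cv2.COLOR_BGR2HSV).astype(int)
g=(hsv[...,0]>50)&(hsv[...,0]<95)&(hsv[...,1]>90)&(P[...,2]>104)&(P[...,0]>535)&(P[...,1]>20)&(P[...,1]<80)
for x in range(545,663,9):
    Q=P[g&(abs(P[...,0]-x)<3)]; print(x,Q[:,1].min().round(1),Q[:,1].max().round(1),end=' | ')
print(); s=monitor.state(); print(s['eef_pos'],s['gripper_width'])
im,d,K,T=grab('wrist','w16.png'); P=wpts(im,d,K,T)*1000; c=(P[...,0]>515)&(P[...,0]<560)&(d>0)
for a,b in((10,50),(50,90)):
    for zz in range(122,176,4):
        Q=P[c&(P[...,1]>a)&(P[...,1]<b)&(P[...,2]>zz)&(P[...,2]<=zz+4)]
        if len(Q)>4: print(a,zz,len(Q),'x',np.percentile(Q[:,0],[2,98]).round(),'y',np.percentile(Q[:,1],[2,98]).round(1))
E
```

```text
545 39.6 54.3 | 554 36.4 77.3 | 563 34.8 77.2 | 572 34.7 77.7 | 581 20.8 60.5 | 590 20.7 60.4 | 599 35.3 61.0 | 608 35.9 61.5 | 617 20.7 61.4 | 626 36.3 76.4 | 635 20.2 76.3 | 644 36.8 61.8 | 653 20.5 76.2 | 662 42.5 57.8 | 
[0.53629221 0.05000994 0.14659263] 0.02414776272785304
10 138 19 x [527. 536.] y [38.3 38.5]
10 142 67 x [525. 547.] y [27.8 38.5]
10 146 116 x [528. 547.] y [25.9 38.5]
10 150 125 x [526. 547.] y [25.1 38.5]
10 154 135 x [527. 547.] y [25.1 38.6]
10 158 160 x [531. 547.] y [25.  38.6]
10 162 143 x [526. 547.] y [24.9 38.6]
10 166 180 x [526. 547.] y [24.9 38.6]
10 170 118 x [532. 547.] y [31.5 38.6]
10 174 320 x [525. 547.] y [32.1 38.6]
50 138 16 x [529. 537.] y [62.3 62.6]
50 142 65 x [526. 547.] y [62. 73.]
50 146 112 x [529. 547.] y [62.2 74.2]
50 150 128 x [526. 547.] y [61.9 75.2]
50 154 126 x [526. 547.] y [62.1 75.5]
50 158 162 x [534. 547.] y [61.9 75.4]
50 162 148 x [526. 547.] y [62.1 75.2]
50 166 176 x [527. 547.] y [62.  75.5]
50 170 118 x [531. 547.] y [62.  68.9]
50 174 321 x [526. 547.] y [62.2 68.1]
```

The fingertips are too thick to pinch between the noses. Instead I'll press lightly on top of green near its front with closed tips and drag it about 3 mm left to square it.

Request:
jog_arm(deltas="0.01 0.003 0 0 0 0 0; 0.017 0.003 0 0 0 0 0; 0.017 0.003 0.015 0 0 0 0; 0.017 0.003 0.024 0 0 0 0; 0.017 0.003 0.029 0 0 0 0; 0.017 0.003 0.032 0 0 0 0; 0.017 0.003 0.034 0 0 0 0; 0.017 0.003 0.034 0 0 0 0")

```text
t: 20.2
eef_pos: [0.5551, 0.0467, 0.1153]
tcp_rot: [3.142, -0.0, -0.016]
wrist_force: [1.3, -0.7, 0.5]
gripper_width: -0.0
gripper_force: 0.0
```

Request:
jog_arm(deltas="0 0 0.001 0 0 0 0; 0 0 0.002 0 0 0 0; 0 0 0.003 0 0 0 0; 0 0 0.003 0 0 0 0")

```text
t: 20.53
eef_pos: [0.5554, 0.0467, 0.115]
tcp_rot: [3.141, -0.0, -0.016]
wrist_force: [-5.9, -0.0, 13.9]
gripper_width: 0.0004
gripper_force: 6.9
```

Request:
jog_arm(deltas="0 0 -0.001 0 0 0 0; 0 -0.001 -0.001 0 0 0 0; 0 -0.002 -0.001 0 0 0 0; 0 -0.003 -0.001 0 0 0 0; 0 -0.004 -0.001 0 0 0 0; 0 -0.0045 -0.001 0 0 0 0; 0 -0.0045 -0.001 0 0 0 0")

```text
t: 21.12
eef_pos: [0.5561, 0.0505, 0.1152]
tcp_rot: [3.14, -0.003, -0.016]
wrist_force: [-3.1, -1.5, 7.8]
gripper_width: 0.0001
gripper_force: 3.8
```

Request:
jog_arm(deltas="0 0 -0.02 0 0 0 0; 0 0 -0.05 0 0 0 0; -0.02 0 -0.08 0 0 0 0; -0.035 0 -0.094 0 0 0 0; -0.035 0 -0.094 0 0 0 0; -0.035 0 -0.094 0 0 0 0")

```text
t: 21.62
eef_pos: [0.5206, 0.0518, 0.2081]
tcp_rot: [3.142, -0.004, -0.016]
wrist_force: [0.4, -0.7, -0.6]
gripper_width: -0.0001
gripper_force: 0.0
```

```bash
python3 -c "
from wr import *
see('w17.png')"
```

```text
[0.5206 0.0518 0.2081] [ 3.142 -0.004 -0.016] F [ 0.4 -0.7 -0.6] w -0.0001 t 21.6167
red x [545.2 662.9] c [604.3  76.2] size [ 26.4 119.8] deg -1.4 z 107.6
red x [543.8 662.1] c [603.   20.8] size [120.3  26.4] deg 0.1 z 107.6
cream x [543.4 661.5] c [602.6  -5.4] size [ 26.5 120.1] deg -0.1 z 107.6
cream x [542.9 661.2] c [602.1 102.7] size [ 26.5 120.5] deg -0.9 z 107.6
green x [545.5 662. ] c [603.4  48.8] size [118.9  26.1] deg 0.2 z 107.6
```

Request:
jog_arm(deltas="-0.02 -0.02 0 0 0 0 0; -0.02 -0.039 0 0 0 0 0; -0.02 -0.039 0.035 0 0 0 0; -0.02 -0.039 0.07 0 0 0 0; -0.02 -0.039 0.11 0 0 0 0; -0.02 -0.039 0.144 0 0 0 0; -0.02 -0.039 0.144 0 0 0 0; -0.01 -0.039 0.144 0 0 0 0; 0 -0.039 0.144 0 0 0 0; 0.006 -0.039 0.144 0 0 0 0; 0.009 -0.039 0.144 0 0 0 0; 0.011 -0.039 0.144 0 0 0 0; 0.012 -0.039 0.144 0 0 0 0; 0.013 -0.039 0.144 0 0 0 0; 0.013 -0.039 0.144 0 0 0 0")

```text
t: 22.92
eef_pos: [0.5318, 0.0906, 0.0636]
tcp_rot: [3.142, 0.005, -0.016]
wrist_force: [-7.6, -0.6, 2.6]
gripper_width: 0.0
gripper_force: 0.0
```

Request:
jog_arm(deltas="-0.015 0 0 0 0 0 0; -0.03 0 0 0 0 0 0; -0.03 0.03 0 0 0 0 0; -0.03 0.06 0 0 0 0 0; -0.03 0.083 0 0 0 0 0; -0.03 0.083 0 0 0 0 0; -0.015 0.083 0 0 0 0 0; -0.008 0.083 0 0 0 0 0; -0.005 0.083 0 0 0 0 0; -0.003 0.083 0 0 0 0 0; -0.002 0.083 0 0 0 0 0; -0.002 0.083 0 0 0 0 0")

```text
t: 23.92
eef_pos: [0.53, 0.0081, 0.0627]
tcp_rot: [-3.142, 0.0, -0.016]
wrist_force: [0.3, 0.7, -0.2]
gripper_width: -0.0002
gripper_force: 0.0
```

Request:
jog_arm(deltas="0.001 0 0 0 0 0 0; 0.002 0 0 0 0 0 0; 0.003 0 0 0 0 0 0; 0.003 0 0 0 0 0 0")

```text
t: 24.25
eef_pos: [0.5299, 0.008, 0.0615]
tcp_rot: [-3.141, 0.007, -0.016]
wrist_force: [-6.9, 0.7, 2.4]
gripper_width: -0.0001
gripper_force: 0.0
```

Request:
jog_arm(deltas="-0.015 0 0 0 0 0 0; -0.03 0 0 0 0 0 0; -0.03 -0.02 0 0 0 0 0; -0.03 -0.0415 0 0 0 0 0; -0.03 -0.0415 0 0 0 0 0; -0.015 -0.0415 0 0 0 0 0; -0.008 -0.0415 0 0 0 0 0; -0.005 -0.0415 0 0 0 0 0; -0.003 -0.0415 0 0 0 0 0; -0.001 -0.0415 0 0 0 0 0; 0.0005 -0.0415 0 0 0 0 0; 0.0005 -0.0415 0 0 0 0 0")

```text
t: 25.25
eef_pos: [0.5307, 0.0489, 0.0613]
tcp_rot: [-3.141, 0.008, -0.017]
wrist_force: [-5.6, 0.0, 2.0]
gripper_width: 0.0001
gripper_force: 0.0
```

Request:
jog_arm(deltas="-0.01 0 0 0 0 0 0; -0.04 0 0 0 0 0 0; -0.04 0 -0.04 0 0 0 0; -0.04 0 -0.08 0 0 0 0; -0.04 0 -0.12 0 0 0 0; -0.02 0 -0.145 0 0 0 0; -0.01 0 -0.145 0 0 0 0; -0.01 0 -0.145 0 0 0 0; -0.01 0 -0.145 0 0 0 0")

```text
t: 26.0
eef_pos: [0.5238, 0.049, 0.2072]
tcp_rot: [3.142, 0.001, -0.017]
wrist_force: [-0.0, -0.6, -0.7]
gripper_width: -0.0003
gripper_force: 0.0
```

```bash
python3 -c "
from wr import *
see('w18.png')
im=cv2.imread('pics/w18.png'); cv2.imwrite('pics/w18c.png',im[:, 60:580])"
```

```text
[0.5238 0.049  0.2072] [ 3.142e+00  1.000e-03 -1.700e-02] F [-0.  -0.6 -0.7] w -0.0003 t 26.0
red x [545.9 663. ] c [604.3  76.4] size [ 26.2 120.1] deg -1.0 z 107.6
red x [544.3 662. ] c [603.3  21.1] size [ 27.1 119.8] deg -0.8 z 107.6
cream x [545.9 663.3] c [604.8 102.7] size [ 26.2 119.6] deg -1.3 z 107.6
cream x [543.3 661.8] c [602.5  -5.3] size [ 26.5 120.4] deg -0.5 z 107.6
green x [544.8 662.7] c [603.8  48.9] size [ 26.3 120. ] deg -0.1 z 107.6
```

View pics/w18c.png

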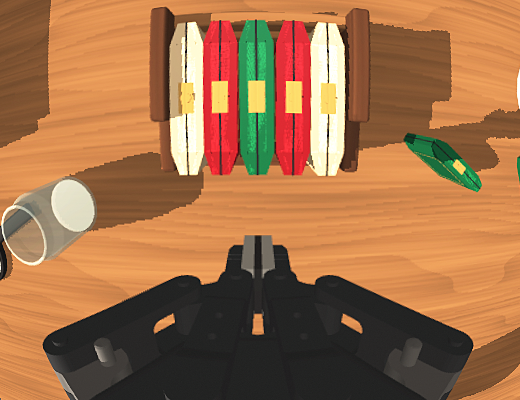

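The picture shows all five cases upright, square to within about 1° and with their ends flush. Centres run from x 602.5 to 604.8 mm, which matches the rack's −1° yaw. The gripper is clear, so I'm handing in.

```bash
python3 -c "
from plant import ctrl
print(ctrl.sign_off())"
```

```text
the job is handed in; nothing more can be done
None
```

The green case is back in the rack between the two red ones, and all five cases are upright, pushed home and square to within about 1°; the arm is clear and the job was handed in at about 26 s.

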